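# Set the workshop air regulator with its square key

## Task

Fit the loose steel square-socket key fully down onto the square spindle of the air regulator's sloping panel, then turn it clockwise until the spindle's pointer lines up with the one long mark on the panel's scale. Leave the key fully seated on the spindle, let go of it, and do not disturb the other things on the bench.

Things in the scene. Friction and masses are not known exactly. Their poses are not given: they have to be found in the camera images.
- regulator: Air regulator panel, fixed to the bench: grey sheet 270 mm wide, 190 mm long on a green stand, sloping 25 deg, low edge (60 mm high) towards the robot, high edge (140 mm) away. Origin on the bench under the middle of its face (100 mm high there); z up, x level from low to high edge, y along the width. A round gauge 66 mm across stands 22 mm proud of the face, centred 137 mm from the spindle.
- mark (a point): Middle of the long mark (white, 28 x 8 mm) on the panel face, 72 mm straight up the slope from the spindle's axis. The other ticks of the scale, every 15 deg round the spindle, are 11 x 2.5 mm. z is square to the panel, x points up the slope.
- seat (a point): Centre of the face of the round collar (72 mm across, face 12 mm off the panel), where the key's mouth comes to rest. Turns with the spindle: z is its axis, square to the panel (25 deg from vertical, leaning to the robot), x along the pointer, a white nose reaching 56 mm from the axis. The spindle is a 16 mm square, sides along x and y, standing up 22 mm; its last 3 mm are a 12.5 mm square.
- spindle (a joint): Angle of spindle and pointer, rad: 0 with the pointer at the long mark, negative when anticlockwise of it looking down onto the panel; grows when turned clockwise. Stops at -1.5 and +0.6; starts between -1.25 and -0.55. Friction about 0.12 N m; stays where it is left. The key has up to about 0.1 rad of play each way on the square.
- key: Loose steel key, 0.16 to 0.26 kg, upright on the bench, 66 mm high. Below, a square hub 34 x 34 x 30 mm with a square socket 17.5 mm wide, 24 mm deep, open downward, mouth chamfered 3 mm; above, a wing grip 56 mm long (x), 14 mm thick (y), 36 mm high. Origin at the socket mouth's centre (underside), z up. Socket sides are along x and y: it fits in any of four quarter turns.
- key_grip (a point): Middle of the key's wing, 52 mm above its underside, 14 mm below its top; axes as key. With the TCP here the fingertips clear the hub by 3 mm.
- oil_filter: White oil filter canister, 76 mm across, 85 mm high, upright; bystander. Origin under its centre.
- spray_can: Dark spray can, 64 mm across, 170 mm high, upright; bystander. Origin under its centre.
- bearing: Steel bearing ring, 62 mm across, 18 mm high, lying flat; bystander. Origin under its centre.
- screwdriver: Screwdriver lying on the bench; bystander. Origin under the middle, x along it.
Things that resemble listed ones, but are neither listed nor needed, are in the scene too. Leave any brown or pink look-alike of the key alone.

How it is judged:
By the outcome, as a careful person would: the job done as asked, in the order asked, and still so for the second after the job is handed in, with the robot touching nothing.
It also fails if it takes over 45 s, if anything falls off the work surface, if the arm or the gripper's body presses on something with over 40 N, if the wrist force passes 120 N, or if a joint passes its speed limit or range.

## Robot

A 6-joint arm with a two-finger parallel gripper is mounted at the origin on the work surface. World frame = base frame: x ahead of the robot, y to its left, z up, the work surface at z = 0. Lengths are in mm, angles in rad, forces in N, time in s.
With the tool pointing down it reaches from about 350 to 775 mm from the base axis. Payload 7.3 kg.
Tool frame: the origin (TCP) lies between the finger pads, 19 mm behind the fingertips; this is the grasp point; x points along the fingers, y is the direction in which the jaws open and shut, and the axes are right-handed (so a half turn about x gives the same grasp; the last joint's range is limited). The gripper opens to 92 mm and grips with 3 to 60 N. Pads are 19 mm wide; open, the fingers measure 130 mm over their backs; the gripper's body (75 mm by 190 mm) begins 47 mm behind the grasp point.
Start: joints at [1.154, 0.342, 1.524, -0, 1.275, -0.146], TCP at [140.422, 505.89, 245.541] pointing down, gripper open.
Joint ranges: [-2.53, 2.53], [-0.77, 2.02], [0.04, 2.7], [-1, 4.14], [0.28, 2.66], [-3.11, 3.11]. Speed limits (rad/s): [2.57, 2.57, 3.14, 3.14, 3.14, 3.14].

## Interface

Orientations are given as [roll, pitch, yaw] about the fixed x, y, z axes, in that order (R = Rz(yaw) Ry(pitch) Rx(roll)).
In Python, from plant import bot, capture, workorder gives the robot as it stands. The module is installed in compiled form; this text tells all that it offers.
- The arm moves only by the shell command python3 -m crank 'ROWS'. ROWS is JSON, a list of rows, each an object with "linear": the shift along the tool's x, y, z in cm, a list of three; "delta_rot": the turn, a rotation vector about the tool's x, y, z in degrees, a list of three; "fingers": the opening, from 0 (shut) to 1 (fully open). In form: [{"linear": [x, y, z], "delta_rot": [wx, wy, wz], "fingers": fingers}, ...]. A call has exactly 5 rows; each row shifts and turns the commanded pose from where the row before left it, along the tool's axes as they then stand; what a row does not reach is not made up. A row lasts 1/10 s, in which the tool goes at most 50 mm and 8.59 degrees, less where a joint would pass 70% of its speed; a pose out of reach is approached as far as the arm can. A call with a gripper value outside its range is refused whole. The fingers move at their own pace and stop on an object; the grip force is fixed at half the most. Time passes only in rows, so rows that do not move let the fingers close, or fill a call up. It gives the time, the measured TCP pose, the force and the opening at its end, in the units of the state.
- bot.get_obs(): the state, without advancing time (a new reading comes with each control period).
- capture(name): name is "scene" or "side" or "wrist"; returns a dict with "image" (384x512x3 uint8, blue, green, red), "mtx" (3x3 intrinsics, pixels), "pose" (4x4, takes a point from camera to world coordinates). Camera axes: x right, y down, z forward; pixel columns grow to the right and rows downward; lengths in mm; the calibration is good to about 2 mm. A picture is of the moment at which its call begins. There is no depth.
- workorder.close_job(): hands the job in, once; it reports no verdict.
The state is a dict: "time": time; "joint_positions": joint angles; "dq": joint speeds; "tau": joint torques, N m; "tool_pos": TCP position; "tcp_rot": TCP orientation; "contact_force": force on the tool from outside, world axes, zero at the start; "moment": the same for the moment, N m; "grip_width": finger opening in mm.
Only numpy, scipy, OpenCV 4.12 (cv2) and the standard library are available. Lean on these libraries where they do the work, as an engineer would, in place of code of your own. Each camera call takes 0.05 s, during which the arm holds its last target. There are 200 camera calls.

## Working session

There is one attempt and no reset: what is moved stays moved. The work goes in short steps, Python scripts to look and compute and a shell command to move; the robot and the scene stay as the last step left them, time stands still between calls to the robot, and variables do not carry over. Pictures are saved under pics/ and viewed, on a budget of 10 in all, crops included, one or two more only if the job needs it, and the job is handed in when it is done.

```bash
ls; mkdir -p pics; python3 - <<'E'
from plant import bot,capture
import cv2,numpy as np,pickle
o=bot.get_obs();print(o)
d={n:capture(n) for n in("scene","side","wrist")}
pickle.dump(d,open('c0.pkl','wb'))
for n in d:print(n,d[n]["mtx"].tolist(),np.round(d[n]["pose"],3).tolist())
cv2.imwrite('pics/scene0.png',cv2.resize(d["scene"]["image"],(800,600)))
cv2.imwrite('pics/side0.png',cv2.resize(d["side"]["image"],(800,600)))
E
```

```text
pics
{'time': 0.0, 'joint_positions': array([ 1.15403619e+00,  3.42723110e-01,  1.52502639e+00,  6.16068955e-06,
        1.27539584e+00, -1.45992236e-01]), 'dq': array([-0.00100982,  0.00051096, -0.00027571, -0.0014903 , -0.0010016 ,
        0.00154638]), 'tau': array([-1.22780824e-03, -4.31250894e+01, -2.44218117e+01,  7.16584269e-02,
        5.59301418e-02, -7.92515084e-05]), 'tool_pos': array([140.23914034, 505.52655754, 244.84146954]), 'tcp_rot': array([-1.72058264,  1.56924362, -1.99135233]), 'contact_force': array([-0.11417458, -0.04178721,  0.16501752]), 'moment': array([-0.00942195,  0.02593053, -0.06247755]), 'grip_width': 91.859290757076}
scene [[465.6621869110487, 0.0, 246.45808331460896], [0.0, 465.6621869110487, 192.30063945675252], [0.0, 0.0, 1.0]] [[-0.091, 0.596, -0.798, 1423.354], [0.996, 0.067, -0.064, 48.2], [0.015, -0.8, -0.599, 755.144], [0.0, 0.0, 0.0, 1.0]]
side [[412.0355892849987, 0.0, 261.5791716428523], [0.0, 412.0355892849987, 193.77505229810978], [0.0, 0.0, 1.0]] [[0.901, -0.213, 0.378, 208.486], [-0.433, -0.477, 0.764, -783.685], [0.017, -0.852, -0.523, 652.02], [0.0, 0.0, 0.0, 1.0]]
wrist [[285.9247797414333, 0.0, 260.1435658112693], [0.0, 285.9247797414333, 193.91893003808326], [0.0, 0.0, 1.0]] [[0.267, 0.926, 0.266, 68.902], [0.964, -0.256, -0.076, 526.01], [-0.002, 0.277, -0.961, 383.574], [0.0, 0.0, 0.0, 1.0]]
```

View pics/scene0.png

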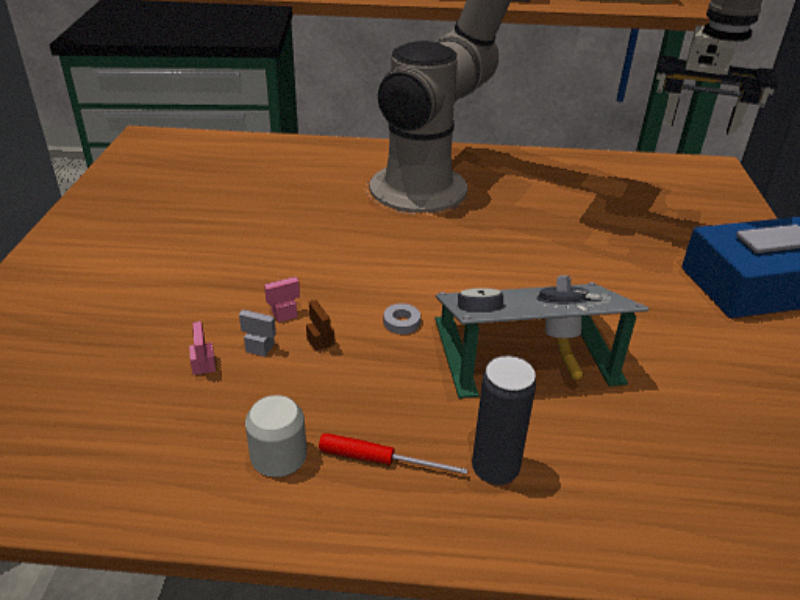

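View pics/side0.png

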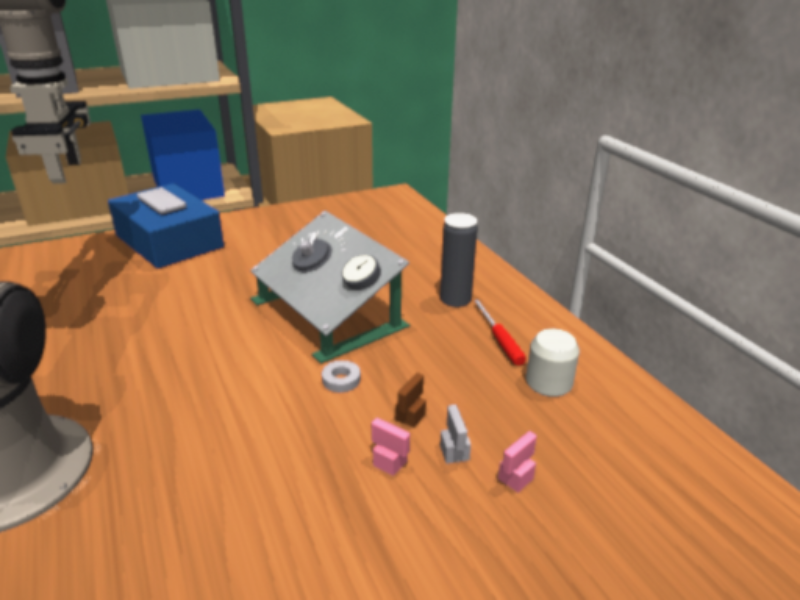

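Scene view (800x600): the grey key is at (257,333), with pink look-alikes at (283,298) and (202,348) and a brown one at (320,325). In the side view the grey key is at (456,435). Only the grey one is steel as described. I'll confirm it in one enlarged crop, with the panel alongside.

```bash
cat > h.py <<'E'
import numpy as np,cv2,pickle
from scipy.spatial.transform import Rotation as R
def ray(c,u,v):
    K=c["mtx"];P=c["pose"]
    return P[:3,3],P[:3,:3]@np.linalg.solve(K,[u,v,1.])
def plane(c,u,v,z,n=(0,0,1)):
    o,d=ray(c,u,v);n=np.array(n,float);p0=np.array(z if np.ndim(z) else [0,0,z],float)
    return o+d*((p0-o)@n)/(d@n)
def tri(*cuv):
    A=np.zeros((3,3));b=np.zeros(3);L=[]
    for c,u,v in cuv:
        o,d=ray(c,u,v);d=d/np.linalg.norm(d);M=np.eye(3)-np.outer(d,d);A+=M;b+=M@o;L.append((M,o))
    p=np.linalg.solve(A,b);return p,[round(float(np.linalg.norm(M@(p-o))),1) for M,o in L]
def proj(c,p):
    q=np.linalg.inv(c["pose"])@np.append(p,1);q=c["mtx"]@q[:3];return q[:2]/q[2]
def tool():
    from plant import bot
    o=bot.get_obs();return o,R.from_euler('xyz',o["tcp_rot"]).as_matrix()
E
python3 - <<'E'
from h import *
d=pickle.load(open('c0.pkl','rb'))
def crop(n,x,y,w,h):return cv2.resize(d[n]["image"][y:y+h,x:x+w],(400,300),interpolation=cv2.INTER_CUBIC)
a=np.hstack([crop("scene",144,192,48,36),crop("side",268,255,48,36)])
b=np.hstack([crop("scene",276,160,140,105),crop("side",156,130,112,84)])
cv2.imwrite('pics/crop1.png',np.vstack([a,b]))
E
```

```text
(no output)
```

View pics/crop1.png

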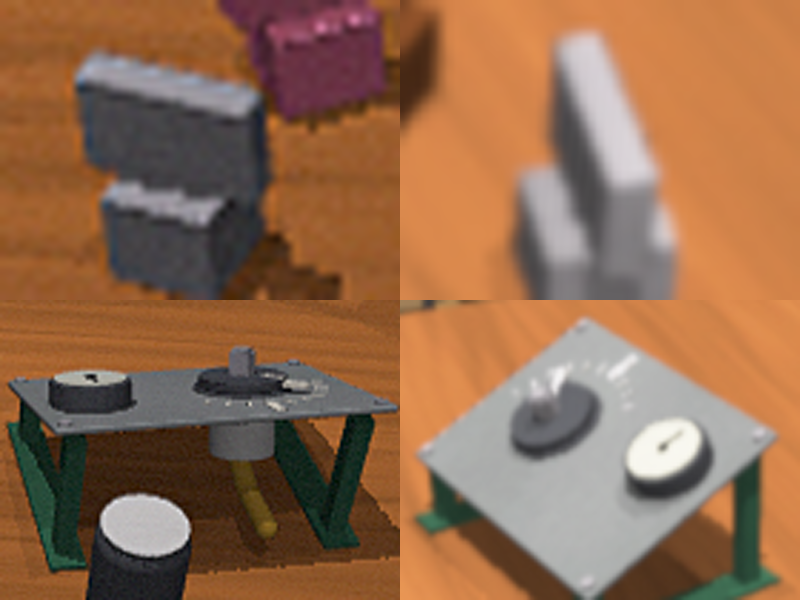

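The crop confirms the grey steel key: wing, square hub, nothing pink or brown. Its top face centre is at crop (169,85) in the scene view and (607,111) in the side view. The panel's spindle, pointer and long mark (side crop (624,366)) are visible too.

```bash
python3 - <<'E'
from h import *
d=pickle.load(open('c0.pkl','rb'));S,T=d["scene"],d["side"]
s=lambda x,y:(S,144+x/8.333-.5,192+y/8.333-.5)
t=lambda x,y:(T,268+(x-400)/8.333-.5,255+y/8.333-.5)
for a,b in(((169,85),(607,111)),((86,67),(634,185)),((251,102),(580,37))):
    print('key',tri(s(*a),t(*b)),plane(*s(*a),66).round(1),plane(*t(*b),66).round(1))
s=lambda x,y:(S,276+x*.35-.5,160+(y-300)*.35-.5)
t=lambda x,y:(T,156+(x-400)*.28-.5,130+(y-300)*.28-.5)
for n,a,b in(('farleft',(383,407),(585,326)),('nearleft',(295,363),(427,452)),('farright',(63,421),(765,437)),('nearright',(15,385),(588,582)),('mark',(277,407),(624,366)),('gauge',(91,377),(667,447)),('spintop',(243,350),(548,390)),('collar',(243,381),(556,412))):
    print(n,tri(s(*a),t(*b)))
E
```

```text
key (array([ 562.8407202 , -220.07707809,   64.05408604]), [0.2, 0.2]) [ 565.1 -219.2   66. ] [ 561.7 -222.1   66. ]
key (array([ 556.09644646, -246.06170761,   63.33084411]), [0.0, 0.0]) [ 559.4 -244.9   66. ] [ 554.5 -248.5   66. ]
key (array([ 569.59824008, -194.18022478,   65.6460374 ]), [0.2, 0.2]) [ 570.3 -194.2   66. ] [ 569.3 -194.3   66. ]
farleft (array([574.61875613, 341.9260604 , 135.52926674]), [0.5, 0.5])
nearleft (array([420.15740956, 307.79239033,  64.02306205]), [0.6, 0.6])
farright (array([627.18972174,  93.31543487, 138.80625112]), [2.0, 2.0])
nearright (array([476.90821705,  60.40356264,  64.91094116]), [3.8, 3.8])
mark (array([579.53856175, 260.75408187, 132.03081494]), [0.1, 0.1])
gauge (array([558.64851039, 116.4721888 , 132.99764335]), [0.9, 0.9])
spintop (array([507.7012271 , 241.29295838, 133.76723291]), [0.7, 0.7])
collar (array([515.05109909, 245.31487962, 109.48687415]), [0.8, 0.8])
```

```bash
python3 - <<'E'
from h import *
o,M=tool();print('tool axes cols\n',M.round(3))
d=pickle.load(open('c0.pkl','rb'));P=d["wrist"]["pose"]
C=np.eye(4);C[:3,:3]=M.T@P[:3,:3];C[:3,3]=M.T@(P[:3,3]-o["tool_pos"]);print('cam in tool\n',C.round(3))
print('tool y yaw',np.degrees(np.arctan2(M[1,1],M[0,1])))
yaw=np.radians(12.5);n=R.from_euler('z',12.5,degrees=True).apply([-np.sin(np.radians(25)),0,np.cos(np.radians(25))])
seat=np.array([511,245.5,112.5]);tgt=seat+150*n;print('n',n,'tgt',tgt)
for a in(0,45,90,135,180,225,270,315):
    # tool y at angle a clockwise..: direction in panel plane
    X=-n;up=np.cross([-np.sin(yaw),np.cos(yaw),0],n);Y0=np.cross(n,up)
    Y=np.cos(np.radians(a))*up+np.sin(np.radians(a))*Y0
    G=np.c_[X,Y,np.cross(X,Y)]
    print(a,'rotvec tool deg',np.degrees(R.from_matrix(M.T@G).as_rotvec()).round(1),'cam world',(tgt+G@C[:3,3]).round(0))
print('shift tool mm',M.T@(tgt-o["tool_pos"]))
E
```

```text
tool axes cols
 [[-0.     0.268  0.964]
 [-0.001  0.964 -0.268]
 [-1.    -0.001 -0.   ]]
cam in tool
 [[ 1.00000e-03 -2.77000e-01  9.61000e-01 -1.38562e+02]
 [ 1.00000e+00  1.00000e-03 -1.00000e-03  3.93000e-01]
 [-1.00000e-03  9.61000e-01  2.77000e-01 -7.42700e+01]
 [ 0.00000e+00  0.00000e+00  0.00000e+00  1.00000e+00]]
tool y yaw 74.48420864936483
n [-0.41260052 -0.09147133  0.90630779] tgt [449.10992178 231.77929999 248.44616806]
0 rotvec tool deg [ 61.  -13.5  22.6] cam world [376. 292. 374.]
45 rotvec tool deg [ 16.7 -20.2  15. ] cam world [334. 260. 352.]
90 rotvec tool deg [-27.6 -24.5   6.2] cam world [326. 205. 343.]
135 rotvec tool deg [-71.8 -26.5  -3.9] cam world [357. 158. 352.]
180 rotvec tool deg [-115.8  -25.8  -15.4] cam world [408. 147. 374.]
225 rotvec tool deg [-159.4  -21.4  -28.7] cam world [450. 178. 396.]
270 rotvec tool deg [148.8   8.3  33. ] cam world [458. 233. 405.]
315 rotvec tool deg [105.1  -4.2  28.7] cam world [427. 280. 396.]
shift tool mm [  -3.29774162 -181.24729033  370.8139221 ]
```

```bash
python3 -m crank '[{"linear":[0,-1.8,3.7],"delta_rot":[0,0,0],"fingers":1},{"linear":[0,-1.8,3.7],"delta_rot":[0,0,0],"fingers":1},{"linear":[0,-1.8,3.7],"delta_rot":[0,0,0],"fingers":1},{"linear":[0,-1.8,3.7],"delta_rot":[0,0,0],"fingers":1},{"linear":[0,-1.8,3.7],"delta_rot":[0,0,0],"fingers":1}]'
python3 -m crank '[{"linear":[0,-1.8,3.7],"delta_rot":[0,0,0],"fingers":1},{"linear":[0,-1.8,3.7],"delta_rot":[0,0,0],"fingers":1},{"linear":[0,-1.8,3.7],"delta_rot":[0,0,0],"fingers":1},{"linear":[0,-1.8,3.7],"delta_rot":[0,0,0],"fingers":1},{"linear":[0,-1.8,3.7],"delta_rot":[0,0,0],"fingers":1}]'
python3 -m crank '[{"linear":[0,0,0],"delta_rot":[-5.5,-4.9,1.2],"fingers":1},{"linear":[0,0,0],"delta_rot":[-5.5,-4.9,1.2],"fingers":1},{"linear":[0,0,0],"delta_rot":[-5.5,-4.9,1.2],"fingers":1},{"linear":[0,0,0],"delta_rot":[-5.5,-4.9,1.2],"fingers":1},{"linear":[0,0,0],"delta_rot":[-5.5,-4.9,1.2],"fingers":1}]'
python3 - <<'E'
from h import *
from plant import capture
c=capture("wrist");pickle.dump(c,open('w1.pkl','wb'))
o,M=tool();print(o["time"],o["tool_pos"],o["joint_positions"].round(3),M.round(3))
cv2.imwrite('pics/w1.png',cv2.resize(c["image"],(800,600)))
E
```

```text
time: 0.65
tool_pos: [295.5, 368.4, 245.4]
tcp_rot: [-2.383, 1.571, -2.654]
contact_force: [0.7, -0.2, -0.2]
grip_width: 91.4
time: 1.15
tool_pos: [449.8, 232.1, 245.4]
tcp_rot: [3.126, 1.57, 2.855]
contact_force: [-0.0, 0.9, 0.1]
grip_width: 91.9
time: 1.65
tool_pos: [448.5, 233.6, 245.6]
tcp_rot: [-0.006, 1.131, 0.215]
contact_force: [0.1, 0.2, -0.2]
grip_width: 91.5
1.7 [446.36993668 232.89093448 244.24073925] [ 0.367  0.11   1.924 -0.102  0.676 -1.365] [[ 0.416 -0.224  0.882]
 [ 0.091  0.975  0.204]
 [-0.905 -0.005  0.425]]
```

View pics/w1.png

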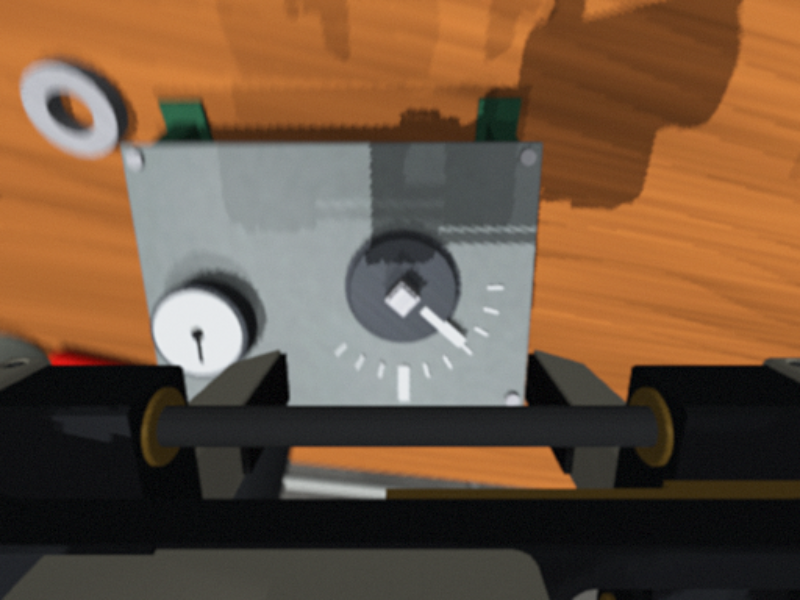

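The wrist view (800x600) shows the long mark at (403,384), the spindle top at (402,300), the pointer nose from (422,310) to (465,347) and the collar centre near (403,287). I'll measure these with a white mask.

```bash
python3 - <<'E'
from h import *
c=pickle.load(open('w1.pkl','rb'));im=c["image"]
g=im.min(axis=2)
n=R.from_euler('z',12.5,degrees=True).apply([-np.sin(np.radians(25)),0,np.cos(np.radians(25))])
P0=np.array([515.8,246.6,101.6])
m=(g>165).astype(np.uint8);m[255:]=0
k,_,st,ce=cv2.connectedComponentsWithStats(m)
for i in range(1,k):
    if st[i,4]>8 and ce[i][0]>190:
        u,v=ce[i];print(st[i],ce[i].round(1),[plane(c,u,v,P0+h*n,n).round(1).tolist() for h in(0,12,34)],cv2.minAreaRect(np.argwhere((_:=cv2.connectedComponents(m)[1])==i)[:,::-1].astype(np.float32)) if st[i,4]>8 else '')
# panel corner screws
for u,v in((135,158),(529,156),(513,398)):
    print('screw',plane(c,u*.64-.5,v*.64-.5,P0,n).round(1))
print(c["pose"][:3,3])
E
```

```text
[311 182  12   5  44] [316.3 183.9] [[501.6, 307.0, 101.2], [494.5, 302.9, 110.8], [481.5, 295.5, 128.4]] ((316.5, 184.0), (4.0, 11.0), 90.0)
[247 184  21  18 208] [256.9 192.7] [[524.4, 246.7, 105.5], [516.4, 245.1, 114.9], [501.6, 242.1, 132.2]] ((257.2500305175781, 191.75001525878906), (15.55634880065918, 16.26345443725586), 45.0)
[269 196  34  33 297] [286. 212.] [[536.9, 282.5, 114.8], [528.3, 279.4, 123.9], [512.7, 273.8, 140.4]] ((286.24334716796875, 212.1504364013672), (43.273162841796875, 8.748703956604004), 41.18592834472656)
[309 196  11   6  44] [313.7 198.6] [[516.6, 308.4, 108.2], [508.9, 304.3, 117.5], [494.8, 296.8, 134.6]] ((313.82354736328125, 198.70591735839844), (10.6715669631958, 3.8805696964263916), 14.03624439239502)
[303 209  10   7  41] [307.5 212. ] [[531.6, 305.6, 114.7], [523.3, 301.6, 123.8], [508.0, 294.3, 140.4]] ((307.5440979003906, 211.9264678955078), (10.804409980773926, 3.7729687690734863), 30.963754653930664)
[231 215   6  10  17] [233.8 218.8] [[556.7, 227.7, 118.3], [547.4, 226.8, 127.2], [530.3, 225.2, 143.6]] ((234.56033325195312, 219.474151611
[... 1001 characters left out ...]
70642089844, 236.58824157714844), (11.884244918823242, 4.365641117095947), 75.96376037597656)
[240 232  12  15  73] [244.6 238.2] [[575.0, 243.7, 128.2], [564.9, 242.2, 136.7], [546.4, 239.4, 152.3]] ((246.5824737548828, 238.814453125), (13.910243034362793, 10.356531143188477), 23.96249008178711)
[253 233  11  22 219] [257.6 243.8] [[577.9, 259.5, 131.2], [567.7, 257.4, 139.6], [549.0, 253.4, 154.9]] ((258.0, 243.5), (21.0, 10.0), 90.0)
[325 253   8   2  13] [328.3 253.6] [[570.8, 341.5, 136.2], [560.9, 336.1, 144.4], [542.8, 326.1, 159.4]] ((328.5, 253.5), (7.0, 1.0), -0.0)
screw [477.7  62.8  65.7]
screw [421.7 306.1  64.8]
screw [571.6 341.2 136.6]
[325.28192737 206.23775337 339.14339802]
```

```bash
python3 - <<'E'
from h import *
o,M=tool()
p=np.array([447.5,233,245])
tgt=np.array([563,-221,200.])
print('shift mm/10 rows',M.T@(tgt-p)/10)
y=np.radians(-14.6);X=np.array([0,0,-1.]);Y=np.array([np.cos(y),np.sin(y),0]);G=np.c_[X,Y,np.cross(X,Y)]
print('rotvec',np.degrees(R.from_matrix(M.T@G).as_rotvec()),'/15',np.degrees(R.from_matrix(M.T@G).as_rotvec())/15)
E
```

```text
shift mm/10 rows [  4.73317566 -46.81231626  -1.00826324]
rotvec [115.37851477  15.88295837 -25.59792702] /15 [ 7.69190098  1.05886389 -1.70652847]
```

```bash
python3 -m crank '[{"linear":[0.47,-4.68,-0.1],"delta_rot":[0,0,0],"fingers":1},{"linear":[0.47,-4.68,-0.1],"delta_rot":[0,0,0],"fingers":1},{"linear":[0.47,-4.68,-0.1],"delta_rot":[0,0,0],"fingers":1},{"linear":[0.47,-4.68,-0.1],"delta_rot":[0,0,0],"fingers":1},{"linear":[0.47,-4.68,-0.1],"delta_rot":[0,0,0],"fingers":1}]' | head -3
python3 -m crank '[{"linear":[0.47,-4.68,-0.1],"delta_rot":[0,0,0],"fingers":1},{"linear":[0.47,-4.68,-0.1],"delta_rot":[0,0,0],"fingers":1},{"linear":[0.47,-4.68,-0.1],"delta_rot":[0,0,0],"fingers":1},{"linear":[0.47,-4.68,-0.1],"delta_rot":[0,0,0],"fingers":1},{"linear":[0.47,-4.68,-0.1],"delta_rot":[0,0,0],"fingers":1}]' | head -3
python3 -m crank '[{"linear":[0,0,0],"delta_rot":[7.69,1.06,-1.71],"fingers":1},{"linear":[0,0,0],"delta_rot":[7.69,1.06,-1.71],"fingers":1},{"linear":[0,0,0],"delta_rot":[7.69,1.06,-1.71],"fingers":1},{"linear":[0,0,0],"delta_rot":[7.69,1.06,-1.71],"fingers":1},{"linear":[0,0,0],"delta_rot":[7.69,1.06,-1.71],"fingers":1}]' | head -3
python3 -m crank '[{"linear":[0,0,0],"delta_rot":[7.69,1.06,-1.71],"fingers":1},{"linear":[0,0,0],"delta_rot":[7.69,1.06,-1.71],"fingers":1},{"linear":[0,0,0],"delta_rot":[7.69,1.06,-1.71],"fingers":1},{"linear":[0,0,0],"delta_rot":[7.69,1.06,-1.71],"fingers":1},{"linear":[0,0,0],"delta_rot":[7.69,1.06,-1.71],"fingers":1}]' | head -3
python3 -m crank '[{"linear":[0,0,0],"delta_rot":[7.69,1.06,-1.71],"fingers":1},{"linear":[0,0,0],"delta_rot":[7.69,1.06,-1.71],"fingers":1},{"linear":[0,0,0],"delta_rot":[7.69,1.06,-1.71],"fingers":1},{"linear":[0,0,0],"delta_rot":[7.69,1.06,-1.71],"fingers":1},{"linear":[0,0,0],"delta_rot":[7.69,1.06,-1.71],"fingers":1}]' | head -3
python3 - <<'E'
from h import *
from plant import capture
c=capture("wrist");pickle.dump(c,open('w2.pkl','wb'))
o,M=tool();print(o["time"],o["tool_pos"],o["joint_positions"].round(3),M.round(3))
cv2.imwrite('pics/w2.png',cv2.resize(c["image"],(800,600)))
E
```

```text
time: 2.2
tool_pos: [504.7, 4.4, 222.6]
tcp_rot: [0.001, 1.135, 0.216]
time: 2.7
tool_pos: [560.2, -223.3, 199.1]
tcp_rot: [0.002, 1.135, 0.217]
time: 3.2
tool_pos: [559.8, -221.3, 199.1]
tcp_rot: [0.35, 1.253, -0.137]
time: 3.7
tool_pos: [559.9, -221.1, 199.2]
tcp_rot: [0.68, 1.407, -0.489]
time: 4.2
tool_pos: [560.0, -221.1, 199.2]
tcp_rot: [-1.771, 1.562, 2.671]
4.25 [ 560.26933474 -221.69593841  199.02155673] [-0.504  0.526  1.361  0.     1.264 -0.226] [[-0.008  0.962 -0.274]
 [ 0.005 -0.274 -0.962]
 [-1.    -0.009 -0.002]]
```

View pics/w2.png

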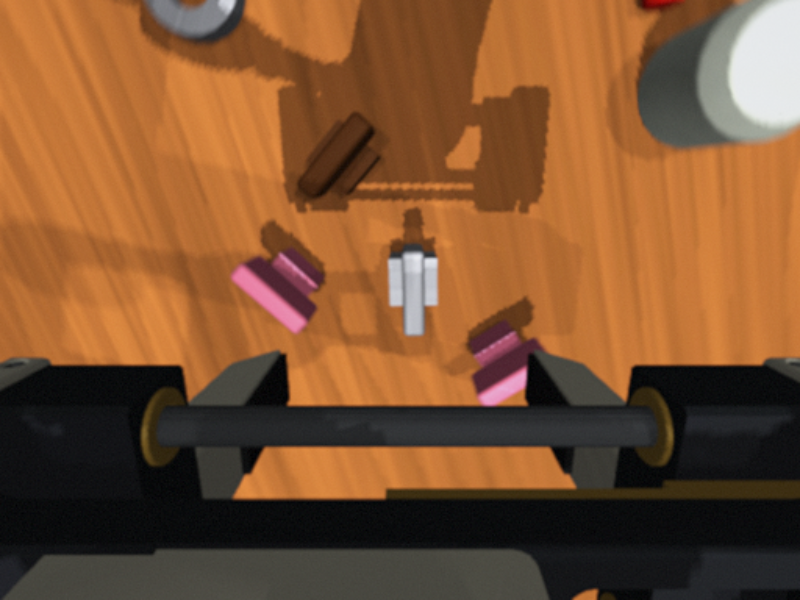

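The wrist view shows the steel key's wing top from (412,250) to (415,335), with the hub visible on both sides. Pink look-alikes stand to the left at (275,290) and to the right at (510,365), so I'll go down with the jaws part closed.

```bash
python3 - <<'E'
from h import *
c=pickle.load(open('w2.pkl','rb'));im=c["image"].astype(int)
C=np.array([[.001,-.277,.961,-138.56],[1,.001,-.001,.39],[-.001,.961,.277,-74.27]])
# work in tool frame: camera pose = C; world heights via TCP z 199 and tool x down
T=dict(mtx=c["mtx"],pose=np.vstack([C,[0,0,0,1]]))
zt=199.1
f=lambda u,v,h:plane(T,u*.64-.5,v*.64-.5,np.array([zt-h,0,0]),(1,0,0))
for nm,u,v,h in(('wingfar',412.5,251,66),('wingnear',414.5,334.5,66),('wingmid',413.5,292,66),('pinkL',322,290,66),('pinkLlow',305,330,66),('pinkR',475,380,66),('pinkRhub',470,345,30)):
    print(nm,f(u,v,h).round(1),plane(c,u*.64-.5,v*.64-.5,h).round(1))
g=im.min(axis=2);m=(g>150).astype(np.uint8);m[:155]=0;m[220:]=0;m[:,:240]=0;m[:,:][:,290:]=0
pts=np.argwhere(m)[:,::-1].astype(np.float32);print(len(pts),cv2.minAreaRect(pts),pts.mean(0)/.64)
E
```

```text
wingfar [133.1   3.3 -29.6] [ 570.6 -192.5   66. ]
wingnear [133.1   4.8  24.7] [ 557.5 -245.2   66. ]
wingmid [133.1   4.   -3.7] [ 564.3 -217.7   66. ]
pinkL [133.1 -53.4  -4.9] [ 509.2 -201.2   66. ]
pinkLlow [133.1 -65.7  21.7] [ 490.1 -223.6   66. ]
pinkR [133.1  45.2  56.8] [ 587.9 -286.9   66. ]
pinkRhub [169.1  46.3  45.9] [ 591.5 -276.6   30. ]
1048 ((264.0, 187.5), (51.0, 30.0), 90.0) [412.7803  286.57712]
```

```bash
python3 -m crank '[{"linear":[0,0.4,-0.25],"delta_rot":[-1.6,0,0],"fingers":0.5},{"linear":[0,0,0],"delta_rot":[0,0,0],"fingers":0.5},{"linear":[3.5,0,0],"delta_rot":[0,0,0],"fingers":0.5},{"linear":[3.5,0,0],"delta_rot":[0,0,0],"fingers":0.5},{"linear":[3,0,0],"delta_rot":[0,0,0],"fingers":0.5}]'
python3 -m crank '[{"linear":[2.5,0,0],"delta_rot":[0,0,0],"fingers":0.5},{"linear":[1.6,0,0],"delta_rot":[0,0,0],"fingers":0.5},{"linear":[0.5,0,0],"delta_rot":[0,0,0],"fingers":0.5},{"linear":[0,0,0],"delta_rot":[0,0,0],"fingers":0.5},{"linear":[0,0,0],"delta_rot":[0,0,0],"fingers":0.5}]'
```

```text
time: 4.75
tool_pos: [563.5, -219.3, 98.1]
tcp_rot: [-1.696, 1.565, 2.784]
contact_force: [-0.3, -0.7, -0.6]
grip_width: 56.4
time: 5.25
tool_pos: [564.3, -219.9, 54.4]
tcp_rot: [-1.634, 1.567, 2.843]
contact_force: [-0.2, -0.9, 0.8]
grip_width: 45.8
```

```bash
python3 -m crank '[{"linear":[0.15,0,0],"delta_rot":[0,0,0],"fingers":0},{"linear":[0,0,0],"delta_rot":[0,0,0],"fingers":0},{"linear":[0,0,0],"delta_rot":[0,0,0],"fingers":0},{"linear":[0,0,0],"delta_rot":[0,0,0],"fingers":0},{"linear":[0,0,0],"delta_rot":[0,0,0],"fingers":0}]'
python3 - <<'E'
from h import *
o,M=tool();print(o["tool_pos"],M.round(3),np.degrees(np.arctan2(M[1,1],M[0,1])))
E
```

```text
time: 5.75
tool_pos: [563.9, -219.8, 52.1]
tcp_rot: [-1.694, 1.566, 2.783]
contact_force: [0.1, -0.3, 1.1]
grip_width: 13.6
[ 563.92062139 -219.77966432   52.13697402] [[-0.004  0.972 -0.233]
 [ 0.002 -0.233 -0.972]
 [-1.    -0.004 -0.001]] -13.495505831546595
```

```bash
cat >> h.py <<'E'
YAW=np.radians(13.0);S25,C25=np.sin(np.radians(25)),np.cos(np.radians(25))
N=np.array([-S25*np.cos(YAW),-S25*np.sin(YAW),C25]);UP=np.array([C25*np.cos(YAW),C25*np.sin(YAW),S25]);LF=np.array([-np.sin(YAW),np.cos(YAW),0])
A=np.array([515.0,245.3,101.2])
def G(a):
    a=np.radians(a);Y=np.cos(a)*UP+np.sin(a)*LF;return np.c_[-N,Y,np.cross(-N,Y)]
E
python3 - <<'E'
from h import *
c=pickle.load(open('w1.pkl','rb'))
# pointer angle check: line fit ends on the nose plane
for h in(8,12):
    q=[plane(c,u,v,A+h*N,N)-A for u,v in((270,198),(302,228),(256.9,192.7))]
    d=q[1]-q[0];print('pointer a',np.degrees(np.arctan2(d@LF,d@UP)),'tip r',np.hypot(q[1]@LF,q[1]@UP))
q=plane(c,256.9,192.7,A+34*N,N)-A;print('top off',q@UP,q@LF)
q=plane(c,257.6,243.8,A,N)-A;print('mark off',q@UP,q@LF)
o,M=tool();p=o["tool_pos"];t=A+(12+52+65)*N
print('tgt',t,'lift 180 then shift',M.T@(t-p-[0,0,180]))
print('rotvec',np.degrees(R.from_matrix(M.T@G(-42.8)).as_rotvec()))
E
```

```text
pointer a 45.66124880316811 tip r 68.33891798932899
pointer a 45.661248803168114 tip r 66.71350045813358
top off 0.5849593390749568 -0.08573266851360255
mark off 71.0259339203009 -0.309677287985596
tgt [461.87953078 233.03617336 218.11370453] lift 180 then shift [  15.16348971 -204.83236863 -416.49128257]
rotvec [16.00877574 14.26733942 20.89127405]
```

```bash
python3 -m crank '[{"linear":[-2,0,0],"delta_rot":[0,0,0],"fingers":0},{"linear":[-4,0,0],"delta_rot":[0,0,0],"fingers":0},{"linear":[-4,0,0],"delta_rot":[0,0,0],"fingers":0},{"linear":[-4,0,0],"delta_rot":[0,0,0],"fingers":0},{"linear":[-4,0,0],"delta_rot":[0,0,0],"fingers":0}]'
python3 -m crank '[{"linear":[0.1,-1.37,-2.78],"delta_rot":[0,0,0],"fingers":0},{"linear":[0.1,-1.37,-2.78],"delta_rot":[0,0,0],"fingers":0},{"linear":[0.1,-1.37,-2.78],"delta_rot":[0,0,0],"fingers":0},{"linear":[0.1,-1.37,-2.78],"delta_rot":[0,0,0],"fingers":0},{"linear":[0.1,-1.37,-2.78],"delta_rot":[0,0,0],"fingers":0}]'
python3 -m crank '[{"linear":[0.1,-1.37,-2.78],"delta_rot":[0,0,0],"fingers":0},{"linear":[0.1,-1.37,-2.78],"delta_rot":[0,0,0],"fingers":0},{"linear":[0.1,-1.37,-2.78],"delta_rot":[0,0,0],"fingers":0},{"linear":[0.1,-1.37,-2.78],"delta_rot":[0,0,0],"fingers":0},{"linear":[0.1,-1.37,-2.78],"delta_rot":[0,0,0],"fingers":0}]'
python3 -m crank '[{"linear":[0.1,-1.37,-2.78],"delta_rot":[0,0,0],"fingers":0},{"linear":[0.1,-1.37,-2.78],"delta_rot":[0,0,0],"fingers":0},{"linear":[0.1,-1.37,-2.78],"delta_rot":[0,0,0],"fingers":0},{"linear":[0.1,-1.37,-2.78],"delta_rot":[0,0,0],"fingers":0},{"linear":[0.1,-1.37,-2.78],"delta_rot":[0,0,0],"fingers":0}]'
python3 -m crank '[{"linear":[0,0,0],"delta_rot":[4.1,3.55,5.25],"fingers":0},{"linear":[0,0,0],"delta_rot":[4.1,3.55,5.25],"fingers":0},{"linear":[0,0,0],"delta_rot":[4.1,3.55,5.25],"fingers":0},{"linear":[0,0,0],"delta_rot":[4.1,3.55,5.25],"fingers":0},{"linear":[0,0,0],"delta_rot":[0,0,0],"fingers":0}]'
python3 - <<'E'
from h import *
from plant import capture
c=capture("wrist");s=capture("side");e=capture("scene");pickle.dump((c,s,e),open('w3.pkl','wb'))
o,M=tool();print(o["time"],o["tool_pos"],o["joint_positions"].round(3))
a=np.degrees(np.arctan2(M[:,1]@LF,M[:,1]@UP));d=o["tool_pos"]-A;print('a',a,'h,up,left',d@N,d@UP,d@LF,'rot err',np.degrees(R.from_matrix(M.T@G(-43.5)).as_rotvec()),'shift to axis in tool',M.T@(A-o["tool_pos"]))
cv2.imwrite('pics/w3.png',np.hstack([cv2.resize(c["image"],(400,300)),cv2.resize(s["image"][100:250,130:330],(400,300),interpolation=cv2.INTER_CUBIC)]))
E
```

```text
time: 6.25
tool_pos: [564.1, -219.8, 233.1]
tcp_rot: [-1.727, 1.565, 2.75]
contact_force: [0.2, -0.4, -2.2]
grip_width: 13.8
time: 6.75
tool_pos: [529.6, -67.6, 226.9]
tcp_rot: [-1.695, 1.565, 2.782]
contact_force: [1.6, -0.6, -1.8]
grip_width: 14.1
time: 7.25
tool_pos: [495.5, 83.5, 222.4]
tcp_rot: [-1.656, 1.565, 2.82]
contact_force: [0.2, -0.2, -3.3]
grip_width: 13.4
time: 7.75
tool_pos: [461.3, 234.5, 217.8]
tcp_rot: [-1.601, 1.565, 2.876]
contact_force: [0.3, -0.2, -1.7]
grip_width: 14.1
time: 8.25
tool_pos: [458.7, 232.8, 216.6]
tcp_rot: [2.316, 1.138, 0.219]
contact_force: [-1.5, -0.3, -2.3]
grip_width: 13.9
8.4 [462.64377482 233.59218849 218.61637043] [ 0.352  0.17   1.93  -0.097  0.612  0.945]
a -43.070394493359686 h,up,left 129.0880050979946 1.0006813049638574 0.369846997978193 rot err [ 0.42950038  0.16963237 -0.07129186] shift to axis in tool [129.08957693  -0.63763249   0.57075676]
```

View pics/w3.png

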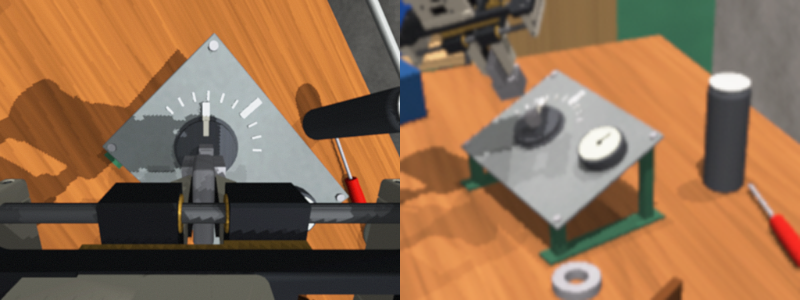

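The wrist half shows the key held over the collar. The pointer nose at (206,115) lies nearly parallel to the wing, and the long mark is at (252,107). I'll check the lateral offset in the tool frame.

```bash
python3 - <<'E'
from h import *
c,s,e=pickle.load(open('w3.pkl','rb'))
C=np.array([[.001,-.277,.961,-138.56],[1,.001,-.001,.39],[-.001,.961,.277,-74.27],[0,0,0,1]]);T=dict(mtx=c["mtx"],pose=C)
g=c["image"].min(axis=2);m=(g>165).astype(np.uint8);m[:120]=0;m[190:]=0;m[:,:200]=0;m[:,345:]=0
k,l,st,ce=cv2.connectedComponentsWithStats(m)
for i in range(1,k):
    if st[i,4]>60:
        P=np.array([plane(T,u,v,np.array([129-12. if abs(ce[i][0]-263)<15 else 129,0,0]),(1,0,0)) for v,u in np.argwhere(l==i)])
        x0=P.mean(0);d=np.linalg.svd(P-x0,full_matrices=False)[2][0]
        print(st[i],ce[i].round(1),x0.round(1),'zrange',P[:,2].min(),P[:,2].max(),'angle from z deg',np.degrees(np.arctan(d[1]/d[2])))
E
```

```text
[ 207  120  138   70 5234] [297.5 146.2] [129.  35. -43.] zrange -66.94222599683467 -2.165354366135716 angle from z deg 71.03505713441453
[212 135  12  12  82] [217.9 140.3] [129.  -38.9 -48.6] zrange -53.470751839797416 -43.43416408072159 angle from z deg 43.71662509460854
```

```bash
python3 - <<'E'
from h import *
c,s,e=pickle.load(open('w3.pkl','rb'))
C=np.array([[.001,-.277,.961,-138.56],[1,.001,-.001,.39],[-.001,.961,.277,-74.27],[0,0,0,1]]);T=dict(mtx=c["mtx"],pose=C)
for th in(190,205,220):
  g=c["image"].min(axis=2);m=(g>th).astype(np.uint8);m[:100]=0;m[185:]=0;m[:,:240]=0;m[:,345:]=0
  k,l,st,ce=cv2.connectedComponentsWithStats(m)
  for i in range(1,k):
    if 60<st[i,4]<1500:
        P=np.array([plane(T,u,v,np.array([129-12. if abs(ce[i][0]-263)<15 else 129,0,0]),(1,0,0)) for v,u in np.argwhere(l==i)])
        x0=P.mean(0);d=np.linalg.svd(P-x0,full_matrices=False)[2][0]
        print(th,st[i],ce[i].round(1),x0.round(1),'z',P[:,2].min().round(1),P[:,2].max().round(1),'ang from z',np.degrees(np.arctan(d[1]/d[2])).round(1))
E
```

```text
190 [307 125  29  27 302] [321. 138.] [129.   56.1 -50.8] z -62.5 -38.9 ang from z -47.3
190 [259 131  10  19 173] [263.7 139.5] [117.    3.2 -50.5] z -57.9 -42.2 ang from z 0.5
205 [308 125  27  27 273] [321.1 138. ] [129.   56.2 -50.8] z -62.5 -38.9 ang from z -46.8
205 [260 131   9  19 156] [264.  139.6] [117.    3.5 -50.4] z -57.9 -42.2 ang from z -0.7
220 [308 126  27  25 244] [321. 138.] [129.   56.1 -50.8] z -61.6 -39.8 ang from z -47.3
220 [260 132   8  17 130] [263.5 139.6] [117.    3.  -50.4] z -57.0 -43.1 ang from z 0.3
```

```bash
python3 -m crank '[{"linear":[0,0.2,-0.18],"delta_rot":[0,0,0],"fingers":0},{"linear":[1.2,0,0],"delta_rot":[0,0,0],"fingers":0},{"linear":[1.2,0,0],"delta_rot":[0,0,0],"fingers":0},{"linear":[1.0,0,0],"delta_rot":[0,0,0],"fingers":0},{"linear":[0.4,0,0],"delta_rot":[0,0,0],"fingers":0}]'
python3 -m crank '[{"linear":[0.3,0,0],"delta_rot":[0,0,0],"fingers":0},{"linear":[0.2,0,0],"delta_rot":[0,0,0],"fingers":0},{"linear":[0.2,0,0],"delta_rot":[0,0,0],"fingers":0},{"linear":[0,0,0],"delta_rot":[0,0,0],"fingers":0},{"linear":[0,0,0],"delta_rot":[0,0,0],"fingers":0}]'
cat > st.py <<'E'
from h import *
o,M=tool();a=np.degrees(np.arctan2(M[:,1]@LF,M[:,1]@UP));d=o["tool_pos"]-A;print('t',o["time"],'a',a.round(1),'h,up,left',(d@N).round(1),(d@UP).round(1),(d@LF).round(1),'F tool',(M.T@o["contact_force"]).round(1),'Mom tool',(M.T@o["moment"]).round(2),o["grip_width"])
E
python3 st.py
```

```text
time: 8.9
tool_pos: [480.0, 237.2, 182.8]
tcp_rot: [2.316, 1.137, 0.218]
contact_force: [0.3, 0.5, -2.7]
grip_width: 13.8
time: 9.4
tool_pos: [483.0, 238.1, 178.8]
tcp_rot: [2.318, 1.134, 0.22]
contact_force: [0.2, 0.0, -1.9]
grip_width: 13.8
t 9.4 a -43.2 h,up,left 84.2 3.1 0.2 F tool [ 1.8 -0.4  0.5] Mom tool [-0.07 -0.41 -0.3 ] 13.78425652534001
```

```bash
python3 -m crank '[{"linear":[0.2,0,0],"delta_rot":[0,0,0],"fingers":0},{"linear":[0.2,0,0],"delta_rot":[0,0,0],"fingers":0},{"linear":[0.2,0,0],"delta_rot":[0,0,0],"fingers":0},{"linear":[0,0,0],"delta_rot":[0,0,0],"fingers":0},{"linear":[0,0,0],"delta_rot":[0,0,0],"fingers":0}]' >/dev/null; python3 st.py
```

```text
t 9.9 a -43.2 h,up,left 80.5 4.4 1.1 F tool [-27.7  -5.1   0.9] Mom tool [ 0.02 -0.58 -1.53] 13.81227436742661
```

```bash
python3 -m crank '[{"linear":[-0.2,-0.1,0],"delta_rot":[0,0,0],"fingers":0},{"linear":[0,0,0],"delta_rot":[0,0,0],"fingers":0},{"linear":[0.2,0,0],"delta_rot":[0,0,0],"fingers":0},{"linear":[0.1,0,0],"delta_rot":[0,0,0],"fingers":0},{"linear":[0,0,0],"delta_rot":[0,0,0],"fingers":0}]' >/dev/null; python3 st.py
```

```text
t 10.4 a -43.2 h,up,left 76.5 1.7 0.8 F tool [ 0.8 -1.5  0.8] Mom tool [ 0.01 -0.34 -0.64] 13.829796211796202
```

```bash
python3 -m crank '[{"linear":[0.25,0,0],"delta_rot":[0,0,0],"fingers":0},{"linear":[0.25,0,0],"delta_rot":[0,0,0],"fingers":0},{"linear":[0.25,0,0],"delta_rot":[0,0,0],"fingers":0},{"linear":[0.1,0,0],"delta_rot":[0,0,0],"fingers":0},{"linear":[0,0,0],"delta_rot":[0,0,0],"fingers":0}]' >/dev/null; python3 st.py
```

```text
t 10.9 a -43.2 h,up,left 68.0 1.7 0.8 F tool [ 3.6 -3.2  0.7] Mom tool [-0.05 -0.4  -0.9 ] 13.743754534095139
```

```bash
python3 -m crank '[{"linear":[0.15,-0.05,0],"delta_rot":[0,0,0],"fingers":0},{"linear":[0.15,0,0],"delta_rot":[0,0,0],"fingers":0},{"linear":[0.1,0,0],"delta_rot":[0,0,0],"fingers":0},{"linear":[0.1,0,0],"delta_rot":[0,0,0],"fingers":0},{"linear":[0,0,0],"delta_rot":[0,0,0],"fingers":0}]' >/dev/null; python3 st.py
```

```text
t 11.4 a -43.2 h,up,left 63.4 2.0 1.1 F tool [ 3.1 -2.  -0.8] Mom tool [-0.05 -0.28 -0.7 ] 13.908302174093864
```

```bash
python3 -m crank '[{"linear":[0.1,0,0],"delta_rot":[0,0,0],"fingers":0},{"linear":[0,0,0],"delta_rot":[0,0,0],"fingers":0},{"linear":[0.1,0,0],"delta_rot":[0,0,0],"fingers":0},{"linear":[0,0,0],"delta_rot":[0,0,0],"fingers":0},{"linear":[0,0,0],"delta_rot":[0,0,0],"fingers":0}]' >/dev/null; python3 st.py
```

```text
t 11.9 a -43.2 h,up,left 62.4 2.0 1.1 F tool [-12.3  -5.    2.4] Mom tool [-0.04 -0.73 -1.04] 13.508483163982282
```

```bash
python3 -m crank '[{"linear":[-0.05,-0.05,0],"delta_rot":[4,0,0],"fingers":0},{"linear":[0,0,0],"delta_rot":[4,0,0],"fingers":0},{"linear":[0,0,0],"delta_rot":[4,0,0],"fingers":0},{"linear":[0,0,0],"delta_rot":[4,0,0],"fingers":0},{"linear":[0,0,0],"delta_rot":[0,0,0],"fingers":0}]' >/dev/null; python3 st.py
```

```text
t 12.4 a -59.3 h,up,left 62.5 1.6 0.9 F tool [-7.2  0.8  4.2] Mom tool [-0.02 -1.13 -0.05] 13.779393130773792
```

```bash
python3 -m crank '[{"linear":[0,0,0.05],"delta_rot":[4,0,0],"fingers":0},{"linear":[0,0,0],"delta_rot":[4,0,0],"fingers":0},{"linear":[0,0,0],"delta_rot":[4,0,0],"fingers":0},{"linear":[0,0,0],"delta_rot":[4,0,0],"fingers":0},{"linear":[0,0,0],"delta_rot":[4,0,0],"fingers":0}]' >/dev/null; python3 st.py
python3 - <<'E'
from h import *
from plant import capture
c=capture("wrist");s=capture("side");e=capture("scene");pickle.dump((c,s,e),open('w4.pkl','wb'))
f=lambda i,x,y,w,h:cv2.resize(i[y:y+h,x:x+w],(400,300),interpolation=cv2.INTER_CUBIC)
cv2.imwrite('pics/w4.png',np.vstack([np.hstack([f(c["image"],0,0,512,384),f(s["image"],160,130,100,75)]),np.hstack([f(c["image"],160,90,200,150),f(e["image"],310,140,100,75)])]))
E
```

```text
t 12.9 a -79.3 h,up,left 62.5 1.7 0.4 F tool [-5.8  5.6  3.8] Mom tool [-0.18 -0.94  0.98] 13.808785727860135
```

View pics/w4.png

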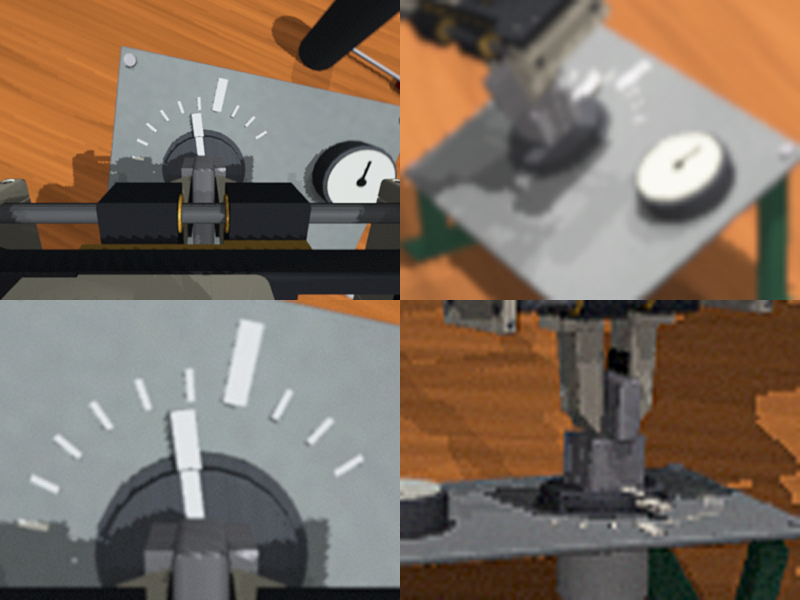

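The wrist crop (lower left) shows the pointer at (186,440), about one tick short of the long mark at (243,362). It is turning with the key. The scene crop shows the hub resting on the collar. Now the remaining angle.

```bash
cat > ang.py <<'E'
from h import *
from plant import capture
C=np.array([[.001,-.277,.961,-138.56],[1,.001,-.001,.39],[-.001,.961,.277,-74.27],[0,0,0,1]])
def meas(c,hp,th=205):
    T=dict(mtx=c["mtx"],pose=C);g=c["image"].min(axis=2);m=(g>th).astype(np.uint8);m[:80]=0;m[200:]=0;m[:,:170]=0;m[:,345:]=0
    m=cv2.morphologyEx(m,cv2.MORPH_OPEN,np.ones((3,3),np.uint8))
    k,l,st,ce=cv2.connectedComponentsWithStats(m)
    for i in range(1,k):
        if st[i,4]>120:
            for x in(hp,hp-10):
                P=np.array([plane(T,u,v,np.array([x,0,0]),(1,0,0)) for v,u in np.argwhere(l==i)])
                x0=P.mean(0);r=cv2.minAreaRect(P[:,1:].astype(np.float32));d=np.linalg.svd(P-x0,full_matrices=False)[2][0]
                print(st[i],'plane',x,'c',x0[1:].round(1),'size',np.round(r[1],1),'line angle from -z to +y',np.degrees(np.arctan2(*(np.sign(-d[2])*np.array([d[1],-d[2]])))).round(1))
if __name__=="__main__":
    import sys
    if sys.argv[1]=="new":
        c=capture("wrist");pickle.dump(c,open('wl.pkl','wb'))
    else: c=pickle.load(open('w4.pkl','rb'))[0]
    meas(c,64.)
E
python3 ang.py old
```

```text
[273 101  18  41 439] plane 64.0 c [ 14.7 -68. ] size [ 7.4 27.4] line angle from -z to +y 11.6
[273 101  18  41 439] plane 54.0 c [ 14.  -68.3] size [ 7. 26.] line angle from -z to +y 11.6
[246 145  14  29 302] plane 64.0 c [ -5.2 -41.6] size [20.4  7.6] line angle from -z to +y -6.7
[246 145  14  29 302] plane 54.0 c [ -4.9 -43.2] size [19.4  7.2] line angle from -z to +y -6.7
[251 176  10  22 166] plane 64.0 c [ -3.1 -21.6] size [16.5  5.4] line angle from -z to +y -7.4
[251 176  10  22 166] plane 54.0 c [ -3.  -24.2] size [15.7  5.1] line angle from -z to +y -7.4
```

```bash
python3 -m crank '[{"linear":[0,0.05,0.03],"delta_rot":[4,0,0],"fingers":0},{"linear":[0,0,0],"delta_rot":[4,0,0],"fingers":0},{"linear":[0,0,0],"delta_rot":[4,0,0],"fingers":0},{"linear":[0,0,0],"delta_rot":[4,0,0],"fingers":0},{"linear":[0,0,0],"delta_rot":[1.5,0,0],"fingers":0}]' >/dev/null; python3 st.py; python3 ang.py new
```

```text
t 13.55 a -96.8 h,up,left 62.5 1.7 -0.3 F tool [-6.  6.  1.] Mom tool [-0.15 -0.58  1.19] 14.131691770995523
[242  99  14  42 416] plane 64.0 c [ -7.7 -69. ] size [27.  7.] line angle from -z to +y -6.3
[242  99  14  42 416] plane 54.0 c [ -7.3 -69.3] size [25.7  6.6] line angle from -z to +y -6.3
[247 146  12  28 276] plane 64.0 c [ -5.2 -41.6] size [19.7  7.2] line angle from -z to +y -6.1
[247 146  12  28 276] plane 54.0 c [ -5.  -43.3] size [18.7  6.8] line angle from -z to +y -6.1
[252 176   9  22 156] plane 64.0 c [ -3.  -21.5] size [16.4  5.1] line angle from -z to +y -6.6
[252 176   9  22 156] plane 54.0 c [ -2.8 -24.1] size [15.6  4.9] line angle from -z to +y -6.6
```

Pointer line −6.1° to −6.6° against the mark's −6.3°: aligned. I'll ease the torque, let go, check, and retreat along the axis.

```bash
python3 -m crank '[{"linear":[0,0.07,0],"delta_rot":[-2,0,0],"fingers":0},{"linear":[0,0,0],"delta_rot":[0,0,0],"fingers":0},{"linear":[0,0,0],"delta_rot":[0,0,0],"fingers":0.5},{"linear":[0,0,0],"delta_rot":[0,0,0],"fingers":0.5},{"linear":[0,0,0],"delta_rot":[0,0,0],"fingers":0.5}]' ; python3 st.py
python3 -m crank '[{"linear":[0,0,0],"delta_rot":[0,0,0],"fingers":0.5},{"linear":[-1,0,0],"delta_rot":[0,0,0],"fingers":0.5},{"linear":[-2,0,0],"delta_rot":[0,0,0],"fingers":0.5},{"linear":[-3,0,0],"delta_rot":[0,0,0],"fingers":0.5},{"linear":[-4,0,0],"delta_rot":[0,0,0],"fingers":0.5}]'
python3 -m crank '[{"linear":[-3,0,0],"delta_rot":[0,0,0],"fingers":0.5},{"linear":[0,0,0],"delta_rot":[0,0,0],"fingers":0.5},{"linear":[0,0,0],"delta_rot":[0,0,0],"fingers":0.5},{"linear":[0,0,0],"delta_rot":[0,0,0],"fingers":0.5},{"linear":[0,0,0],"delta_rot":[0,0,0],"fingers":0.5}]'
python3 - <<'E'
from h import *
import ang
from plant import capture
c=capture("wrist");s=capture("side");e=capture("scene");pickle.dump((c,s,e),open('w5.pkl','wb'))
o,M=tool();h=(o["tool_pos"]-A)@N+1.5;print(h);ang.meas(c,h)
f=lambda i,x,y,w,h:cv2.resize(i[y:y+h,x:x+w],(400,300),interpolation=cv2.INTER_CUBIC)
cv2.imwrite('pics/w5.png',np.vstack([np.hstack([f(c["image"],160,100,200,150),f(s["image"],160,130,100,75)]),np.hstack([f(e["image"],0,0,512,384),f(e["image"],310,140,100,75)])]))
E
```

```text
time: 14.1
tool_pos: [490.5, 239.7, 157.8]
tcp_rot: [-3.066, 1.134, 0.22]
contact_force: [0.1, -0.4, 0.7]
grip_width: 33.0
t 14.1 a -94.7 h,up,left 61.9 1.1 0.1 F tool [-0.6  0.3 -0.3] Mom tool [ 0.   -0.4   0.03] 32.97813432703752
time: 14.6
tool_pos: [447.8, 230.0, 248.5]
tcp_rot: [-3.067, 1.137, 0.219]
contact_force: [-0.1, -0.5, 0.5]
grip_width: 46.0
time: 15.1
tool_pos: [436.3, 227.4, 274.2]
tcp_rot: [-3.068, 1.137, 0.219]
contact_force: [-0.5, -0.6, 0.4]
grip_width: 45.7
192.65423512453074
[252 102   7  25 142] plane 192.65423512453074 c [ -5.5 -71.9] size [26.3  6.4] line angle from -z to +y -4.6
[252 102   7  25 142] plane 182.65423512453074 c [ -5.3 -72. ] size [25.5  6.2] line angle from -z to +y -4.6
```

View pics/w5.png

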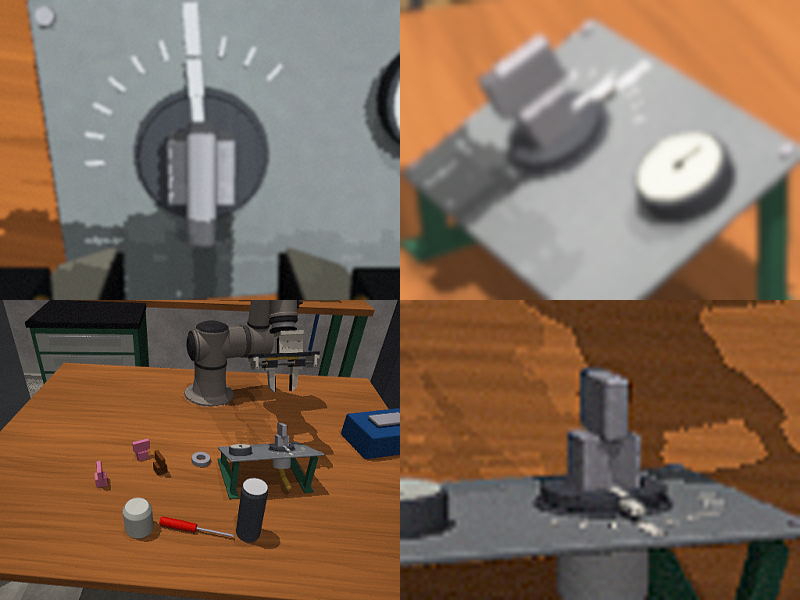

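The key stands on the spindle with its hub on the collar. The pointer at crop (196,90) runs straight into the long mark at (191,27), and the bystanders look unmoved. One numeric check of angle and seating height follows.

```bash
python3 - <<'E'
from h import *
import ang
c,s,e=pickle.load(open('w5.pkl','rb'))
for th in(175,188,198):print(th);ang.meas(c,192.6,th)
# key top centre: wrist crop scale .5 (160,100), scene crop .25 (310,140), side crop .25 (160,130)
w=lambda x,y:(c,160+x*.5-.5,100+y*.5-.5);q=lambda x,y:(e,310+(x-400)*.25-.5,140+(y-300)*.25-.5)
t=lambda x,y:(s,160+(x-400)*.25-.5,130+y*.25-.5)
for nm,p,r in(('far end top scene/side',q(608,378),t(541,43)),('near end top',q(601,371),t(487,83))):
    x,er=tri(p,r);d=x-A;print(nm,x.round(1),er,'h,up,left',(d@N).round(1),(d@UP).round(1),(d@LF).round(1))
# predicted pixels of top/hub for seated key, in scene crop
for h in(12,42,78):
    u,v=proj(e,A+h*N+1.5*UP);print('seated h',h,'scene crop px',(400+(u+.5-310)*4).round(),(300+(v+.5-140)*4).round())
# bystander change in scene image
d0=pickle.load(open('c0.pkl','rb'))["scene"]["image"];df=(cv2.absdiff(d0,e["image"]).max(axis=2)>50).astype(np.uint8)
k,_,st,ce=cv2.connectedComponentsWithStats(df);print([(r[:5].tolist()) for r in st[1:] if r[4]>25])
E
```

```text
175
[251 101   9  27 201] plane 192.6 c [ -5.4 -72. ] size [28.4  8.5] line angle from -z to +y -4.5
[251 101   9  27 201] plane 182.6 c [ -5.2 -72.1] size [27.5  8.2] line angle from -z to +y -4.5
[254 130   8  31 195] plane 192.6 c [ -2.9 -38.6] size [34.2  8. ] line angle from -z to +y -3.6
[254 130   8  31 195] plane 182.6 c [ -2.8 -39.7] size [33.2  7.8] line angle from -z to +y -3.6
[260 168   6  32 158] plane 192.6 c [3.4 7.7] size [38.1  5.9] line angle from -z to +y -0.9
[260 168   6  32 158] plane 182.6 c [3.3 5.2] size [37.   5.7] line angle from -z to +y -0.9
188
[252 101   8  26 178] plane 192.6 c [ -5.2 -72.1] size [26.8  7.8] line angle from -z to +y -4.0
[252 101   8  26 178] plane 182.6 c [ -5.  -72.1] size [26.   7.6] line angle from -z to +y -4.0
[254 130   7  30 172] plane 192.6 c [ -3.  -39.4] size [33.   6.8] line angle from -z to +y -3.5
[254 130   7  30 172] plane 182.6 c [ -2.9 -40.5] size [32.   6.6] line angle from -z to +y -3.5
198
[252 102   8  25 159] plane 192.6 c [ -5.3 -71.7] size [26.2  7.1] line angle from -z to +y -4.4
[252 102   8  25 159] plane 1
[... 434 characters left out ...]
x 604.0 484.0
seated h 42 scene crop px 604.0 434.0
seated h 78 scene crop px 605.0 373.0
[[297, 1, 24, 6, 103], [325, 0, 63, 17, 493], [452, 0, 33, 17, 345], [445, 15, 21, 8, 56], [289, 16, 28, 14, 92], [467, 17, 14, 9, 75], [317, 20, 64, 18, 349], [429, 22, 40, 38, 451], [301, 34, 6, 19, 56], [307, 34, 10, 17, 41], [345, 34, 44, 10, 287], [248, 39, 19, 25, 166], [239, 40, 9, 38, 116], [460, 42, 35, 25, 515], [420, 47, 6, 12, 40], [311, 48, 98, 40, 756], [465, 68, 6, 18, 29], [402, 70, 7, 14, 52], [335, 77, 20, 10, 143], [369, 76, 22, 10, 111], [289, 93, 135, 46, 2415], [274, 134, 24, 6, 71], [374, 136, 81, 29, 937], [352, 156, 75, 61, 1357], [153, 198, 32, 31, 596], [384, 201, 13, 13, 82]]
```

The key top is at 74 to 78 mm above the panel (78 if fully seated). The pointer is within about 1° of the mark, and nothing changed in the image around the bystanders. Handing in.

```bash
python3 -c "
from plant import workorder,bot
print(bot.get_obs()['contact_force'].round(1));print(workorder.close_job())"
```

```text
[0.9 0.1 0.2]
the job is handed in; nothing more can be done
None
```

The steel key is on the regulator's spindle and has been turned clockwise until the pointer reached the long mark. I released it, backed the gripper off about 130 mm and handed the job in. The last move ended at 15.1 s of the 45 s allowed.

**Fitting:** the key caught once on the spindle's shoulder, at about 28 N. A 1 mm sideways correction freed it, and it then went down until it met the collar at about 12 N. I turned it about 54° in total, including the play in the socket.

**Last checks:**
- **Alignment:** the pointer and the mark agree to within about 1°. The readings were 0.1 to 0.9° apart, depending on the brightness threshold.
- **Seating:** the view from the scene camera matches a fully seated key, with the hub on the collar. Measured from two views, the far end of the wing's top is 77.8 mm above the panel, against 78 mm if fully seated. The near end read 73.9 mm, but its two rays missed each other by about 2 mm, so I gave that reading less weight.
- **Surroundings:** a before-and-after comparison of the scene camera's picture showed changes only at the arm and its shadow, the panel, and the key's old place. The wrist force was near zero at hand-in.

**Disagreement:** the wrist camera's position on the arm appeared to be off by about 2.5 mm. I allowed for this when lining the key up with the spindle.

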